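Start the plate stirrer

TASK

Start the laboratory plate stirrer from the four keys on its deck. First switch it on by pressing the raised half of the rocker fully down, then push the long narrow bar key fully down (it stays down), and last press the round key fully down, keep it down for two seconds and let it spring back. Do not press the square key, do not work the keys out of this order, and leave the jar on the plate and the bottles beside it standing where they are.

Things in the scene. Friction and masses are not known exactly. Their poses are not given: they have to be found in the camera images.
- stirrer: White plate stirrer, fixed, 260 (its x) by 320 mm (its y), flat deck 50 mm above the bench; origin: centre of its underside, x to its back (away from the robot), z up. A steel plate, 132 mm across, 6 mm thick, is at x = +55 mm. Four keys stand in a row at x = -85, y = -105, -35, 35, 105 mm, in changing order, turned with the stirrer, all pressed straight down.
- rocker_far (a point): Grey rocker in a 4 mm black bezel, 44 mm along the stirrer's x, 24 wide: a shallow V of two flat halves meeting at the pivot, 64 mm above the bench. Point: top face of the far half (+x, stirrer's back), 16 mm from the pivot. Off: near half level, far half slopes up 0.44 rad, its end at 73 mm. On: far half level at 64 mm, near half raised.
- rocker (a joint): Rocker angle in rad: 0 off (far half raised; it starts at 0 to 0.06), 0.44 fully on (far half down). It stays where it is left; about 3 N at the point rocker_far moves it.
- bar_top (a point): Grey, like all the keys, in a 4 mm thick black bezel. Bar key, 50 mm long along the stirrer's x, 12 mm wide; the point is the centre of its top face, 63 mm above the bench when up, 58 mm when down.
- bar (a joint): Travel of the bar key in m: 0 up (it starts at 0 to 0.0006), 0.005 fully down. It slides with about 3 N of friction and stays where it is left.
- round_top (a point): Grey, like all the keys, in a 4 mm thick black bezel. Round key, 30 mm across; the point is the centre of its flat top, 63 mm above the bench when up.
- round (a joint): Travel of the round key in m: 0 up, 0.005 fully down. A spring pushes it back up: 2 N to start, 5 N fully down.
- square_top (a point): Grey, like all the keys, in a 4 mm thick black bezel. Square key, 29 mm by 29 mm, not to be pressed; the point is the centre of its flat top, 63 mm above the bench.
- square (a joint): Travel of the square key in m: 0 up, 0.005 fully down; spring as in the round key. To be left alone.
- jar: Closed glass sample jar, 60 mm across and 62 mm high, standing loose on the steel plate, not to be disturbed; origin at the centre of its underside.
- wash_bottle: White plastic bottle with a blue cap, 60 mm across and 150 mm high, standing loose on the bench at the stirrer's left (+y), not to be disturbed; origin at the centre of its underside.
- vial: Small amber jar with a white cap, 40 mm across and 55 mm high, standing loose on the bench at the stirrer's right (-y), not to be disturbed; origin at the centre of its underside.

How it is judged:
By the outcome, as a careful person would: the job done as asked, in the order asked, and still so for the second after the job is handed in, with the robot touching nothing.
It also fails if it takes over 45 s, if anything falls off the work surface, if the arm or the gripper's body presses on something with over 40 N, if the wrist force passes 120 N, or if a joint passes its speed limit or range.

ROBOT

A 6-joint arm with a two-finger parallel gripper is mounted at the origin on the work surface. World frame = base frame: x ahead of the robot, y to its left, z up, the work surface at z = 0. Lengths are in m, angles in rad, forces in N, time in s.
With the tool pointing down it reaches from about 0.3 to 0.775 m from the base axis. Payload 14.6 kg.
Tool frame: the origin (TCP) lies between the finger pads; the fingertips stand 19 mm ahead of it and the grasp point (between the pads) is the TCP (ctrl.finger_overhang is the distance from the TCP to the fingertips, in m); z points along the fingers, y is the direction in which the jaws open and shut (so a half turn about z gives the same grasp; the last joint's range is limited). The gripper opens to 94 mm and grips with 3 to 60 N. Pads are 16 mm wide; open, the fingers measure 119 mm over their backs; the gripper's body (75 mm by 177 mm) begins 78 mm behind the grasp point.
Start: joints at [-1.176, 0.3, 1.521, -0, 1.321, -0.067], TCP at [0.245, -0.492, 0.224] pointing down, gripper open.
Joint ranges: [-3.03, 3.03], [-0.79, 2.21], [0.23, 2.52], [-1.04, 4.18], [0, 3.07], [-2.55, 2.55]. Speed limits (rad/s): [2.22, 2.22, 2.57, 3.14, 3.14, 3.14].

INTERFACE

Orientations are given as [roll, pitch, yaw] about the fixed x, y, z axes, in that order (R = Rz(yaw) Ry(pitch) Rx(roll)).
In Python, from station import ctrl gives the robot as it stands.
- The arm moves only by the tool send_rows, never from a script. Its argument "series" is a list of rows, each a list of 7 numbers: the turn, a rotation vector about the tool's x, y, z in degrees, then the shift along the tool's x, y, z in m, then the gripper's target within -1 to 1 (fully open at 1, half-way at 0, shut at -1). A call has 1 to 8 rows; each row is the pose to reach, as a shift and turn from the pose commanded when the call began, along the tool's axes at that moment; what a row does not reach only later rows make up. A row lasts 1/10 s, in which the tool goes at most 50 mm and 8.59 degrees, less where a joint would pass 70% of its speed; a pose out of reach is approached as far as the arm can. A call with a gripper value outside its range is refused whole. The fingers move at their own pace and stop on an object; "force" is the grip in N (left out, the last holds). Time passes only in rows, so rows that repeat a pose let the fingers close. It gives the time, the measured TCP pose, the force and the opening at its end, in the units of the state.
- ctrl.get_obs(): the state, without advancing time (a new reading comes with each control period).
- ctrl.camera(name): name is "side" or "top"; returns a dict with "pixels" (420x560x3 uint8, red, green, blue), "z_map" (420x560 float32, m along the optical axis (not along the pixel's ray), 0 where there is no reading), "fov_y" (degrees; the focal length in pixels is half the picture's height over the tangent of half this angle, whatever the lens; pixels are square), "cx", "cy" (the principal point, pixels), "k1" (the pictures are not rectified: a ray, as slopes to the right and down, at radius r is drawn at 1 + k1 r^2 times it, then the intrinsics apply), "R" (3x3) and "t" (3): a world point X has camera coordinates R X + t. Camera axes: x right, y down, z forward; pixel columns grow to the right and rows downward; lengths in m; the calibration is good to about 2 mm. A picture is of the moment at which its call begins.
- ctrl.hand_in(): hands the job in, once; it reports no verdict.
The state is a dict: "time_s": time; "qpos": joint angles; "joint_vel": joint speeds; "tau": joint torques, N m; "ee_pos": TCP position; "eef_rot": TCP orientation; "force": force on the tool from outside, world axes, zero at the start; "moment": the same for the moment, N m; "grip_width": finger opening in m.
Only numpy, scipy, OpenCV 4.12 (cv2) and the standard library are available. Lean on these libraries where they do the work, as an engineer would, in place of code of your own. Each camera call takes 0.05 s, during which the arm holds its last target.

## Working session

There is one attempt and no reset: what is moved stays moved. The work goes in short steps, Python scripts to look and compute and a tool call to move; the robot and the scene stay as the last step left them, time stands still between calls to the robot, and variables do not carry over. Pictures are saved under pics/ and viewed, and the job is handed in when it is done.

Besides the shell and the picture viewer there is one more tool, called after "Call:" by a JSON object that holds its "api" and its "payload". send_rows: Moves the arm, as the interface text tells. Its arguments: {"type":"object","properties":{"series":{"type":"array"},"force":{"type":"number"}},"required":["series"]}

```bash
mkdir -p pics; ls
python3 - <<'E'
from station import ctrl
import cv2,pickle
o=ctrl.get_obs();print(o)
for n in("top","side"):
    c=ctrl.camera(n);pickle.dump(dict(c),open(f"{n}0.pkl","wb"))
    cv2.imwrite(f"pics/{n}0.png",c["pixels"][:,:,::-1])
    print(n,c["fov_y"],c["cx"],c["cy"],c["k1"],c["R"],c["t"])
E
```

```text
pics
{'time_s': 0.0, 'qpos': array([-1.17557153e+00,  3.00466141e-01,  1.52159157e+00, -1.25697664e-05,
        1.32073030e+00, -6.66153489e-02]), 'joint_vel': array([ 8.58501096e-04, -8.34816415e-04, -3.64534816e-04, -5.17071384e-05,
        2.84013646e-04,  1.12663765e-04]), 'tau': array([-3.78014665e-04, -5.31809378e+01, -3.52739060e+01,  7.07588461e-02,
        2.43675703e-02, -5.70044585e-05]), 'ee_pos': array([ 0.24496728, -0.49215094,  0.22388461]), 'eef_rot': array([-3.14039914e+00, -6.74222334e-05,  4.61843225e-01]), 'force': array([ 0.12759319,  0.03524413, -0.51790213]), 'moment': array([ 0.0132554 , -0.01467136, -0.04981812]), 'grip_width': 0.09382728890295083}
top 51.27166451722294 275.501656732746 204.63337926729153 0.04894672463714956 [[-0.01463832 -0.99922212 -0.03661805]
 [-0.99822794  0.01671663 -0.05710984]
 [ 0.05767754  0.03571717 -0.99769614]] [0.06763139 0.57556072 0.7846908 ]
side 52.61080422261751 275.1455216579602 203.5355845266213 -0.11940409048953365 [[-0.97945904 -0.20131867  0.01143625]
 [-0.11650673  0.51871692 -0.84697045]
 [ 0.16457879 -0.83090526 -0.53151695]] [0.59280626 0.13308931 0.95294053]
```

View pics/top0.png

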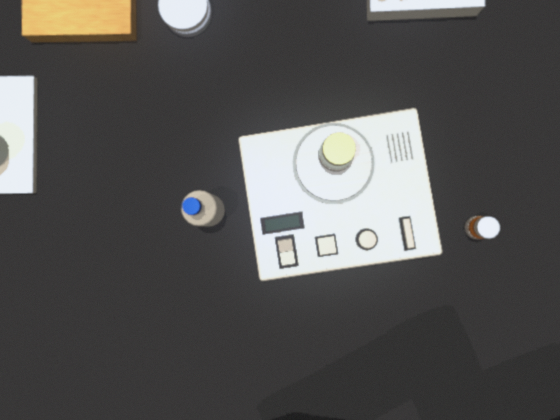

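View pics/side0.png

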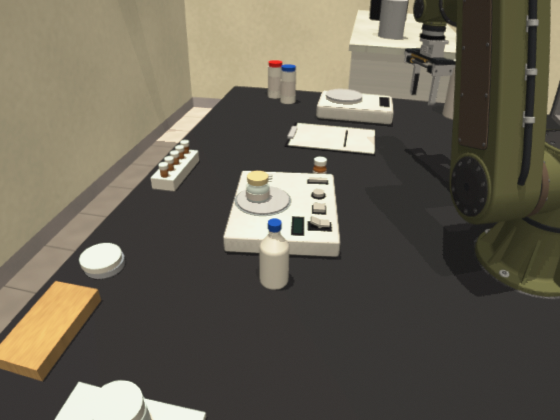

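The top view shows the stirrer slightly turned. From left to right its keys are the rocker at (287,251), the square at (326,245), the round at (367,239) and the bar at (407,233). The jar is on the plate, the wash bottle is at left (203,208) and the vial at right (483,228). The side view agrees. Next I'll measure the keys.

```bash
cat > h.py <<'E'
import numpy as np,cv2,pickle
def ray(c,u,v):
    f=210/np.tan(np.radians(c["fov_y"])/2)
    K=np.array([[f,0,c["cx"]],[0,f,c["cy"]],[0,0,1]])
    s=cv2.undistortPoints(np.array([[[u,v]]],float),K,np.array([c["k1"],0,0,0.]))[0,0]
    R=np.array(c["R"]);return -R.T@np.array(c["t"]),R.T@np.array([s[0],s[1],1])
def onz(c,u,v,z):
    o,d=ray(c,u,v);return o+d*(z-o[2])/d[2]
def pix(c,X):
    f=210/np.tan(np.radians(c["fov_y"])/2);p=np.array(c["R"])@X+c["t"];s=p[:2]/p[2]
    s=s*(1+c["k1"]*(s@s));return f*s+[c["cx"],c["cy"]]
def atz(c,u,v):
    o,d=ray(c,u,v);return o+d*c["z_map"][int(round(v)),int(round(u))]
E
python3 - <<'E'
from h import *
for n in("top","side"):
    c=pickle.load(open(n+"0.pkl","rb"));im=c["pixels"]
    x0,x1,y0,y1=(235,445,105,285) if n=="top" else (290,345,170,240)
    k=4 if n=="top" else 8
    cr=im[y0:y1,x0:x1][:,:,::-1] if n!="top" else im[200:285,245:435][:,:,::-1]
    cv2.imwrite(f"pics/{n}crop.png",cv2.resize(cr,None,fx=k,fy=k,interpolation=cv2.INTER_CUBIC))
c=pickle.load(open("top0.pkl","rb"));im=c["pixels"]
g=cv2.cvtColor(im,cv2.COLOR_RGB2GRAY)
m=np.zeros_like(g);m[105:285,235:445]=(g[105:285,235:445]>140)*255
cs=max(cv2.findContours(m,cv2.RETR_EXTERNAL,2)[0],key=cv2.contourArea)
P=np.array([onz(c,u,v,.05)[:2] for u,v in cs[:,0]])
r=cv2.minAreaRect(P.astype(np.float32)*1000);print("stirrer",r)
# bezels
d=(g<110).astype(np.uint8)*255
cont,h=cv2.findContours(d[200:285,245:440],cv2.RETR_CCOMP,2,offset=(245,200))
for i,k in enumerate(cont):
    a=cv2.contourArea(k)
    if 100<a<3000:
        Q=np.array([onz(c,u,v,.054)[:2]*1000 for u,v in k[:,0]],np.float32)
        q=cv2.minAreaRect(Q);M=cv2.minAreaRect(k)
        print(a,h[0][i][3],np.round(M[0],1),np.round(q[0],1),np.round(q[1],1),round(q[2],1))
for u,v in [(270,150),(430,200),(345,245),(287,243),(287,258),(326,245),(367,239),(407,233)]:print(u,v,atz(c,u,v).round(4))
E
```

```text
stirrer ((591.4884643554688, -51.866912841796875), (258.4847412109375, 317.6955261230469), 8.025629997253418)
501.5 -1 [286.2 251.1] [493.4  39.9] [52.9 31. ] 7.9
443.0 3 [286.1 251.6] [492.5  40. ] [49.1 30.2] 7.9
568.5 -1 [281.8 222.8] [542.5  46.8] [26.8 71.5] 7.8
270 150 [0.672  0.0658 0.0491]
430 200 [ 0.5784 -0.2104  0.048 ]
345 245 [ 0.5025 -0.0622  0.0514]
287 243 [0.5078 0.0381 0.0704]
287 258 [0.482  0.0386 0.0641]
326 245 [ 0.5032 -0.0286  0.0616]
367 239 [ 0.5126 -0.0983  0.0627]
407 233 [ 0.522  -0.1655  0.0635]
```

View pics/topcrop.png

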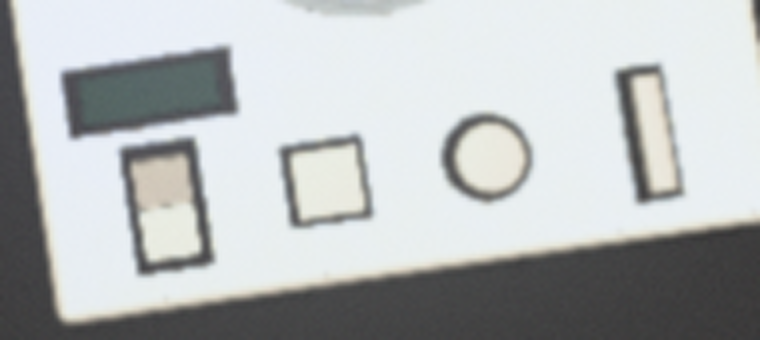

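View pics/sidecrop.png

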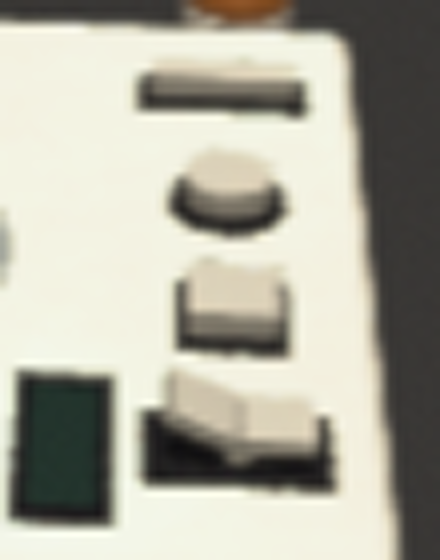

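Run:
```python
from h import *
a=np.radians(8);R=np.array([[np.cos(a),-np.sin(a)],[np.sin(a),np.cos(a)]])
C=np.array([591.5,-51.9])
cs={n:pickle.load(open(n+"0.pkl","rb")) for n in("top","side")}
# key tops: bright blobs inside bezels -> centroid at z=63
c=cs["top"];g=cv2.cvtColor(c["pixels"],cv2.COLOR_RGB2GRAY)
big=cv2.resize(g,None,fx=4,fy=4,interpolation=cv2.INTER_CUBIC)
for thr in(150,170,190):
  m=(big>thr).astype(np.uint8)
  n,l,st,ce=cv2.connectedComponentsWithStats(m,connectivity=4)
  for i in range(1,n):
    x,y,w,h,A=st[i]/4
    if 265<x<420 and 215<y<270 and st[i][4]>300 and w<60:
        u,v=(ce[i]+.5)/4-.5
        X=onz(c,u,v,.063)*1000; print(thr,"px",round(u,1),round(v,1),"w/h",w,h,"world",X[:2].round(1),"stir",(R.T@(X[:2]-C)).round(1))
for nme,y,z in(("rocker pivot",105,64),("square",35,63),("round",-35,63),("bar",-105,63)):
    p=C+R@np.array([-85,y]); X=np.r_[p,z]/1000
    print(nme,p.round(1),pix(cs["top"],X).round(1),pix(cs["side"],X).round(1))
print("far",C+R@np.array([-69,105]))
for u,v in[(192,206),(488,228),(338,148)]:print(atz(c,u,v).round(3))
```

```text
150 px 367.2 239.0 w/h 18.0 17.5 world [512.7 -98.6] stir [-84.6 -35.3]
150 px 326.5 245.1 w/h 19.0 19.5 world [503.1 -29.4] stir [-84.4  34.6]
150 px 286.1 251.8 w/h 17.25 26.75 world [492.5  39.9] stir [-85.2 104.7]
170 px 367.2 239.0 w/h 17.25 16.75 world [512.7 -98.5] stir [-84.5 -35.2]
170 px 326.5 245.1 w/h 18.5 18.75 world [503.1 -29.3] stir [-84.4  34.7]
170 px 286.2 251.9 w/h 17.0 26.0 world [492.3  39.9] stir [-85.5 104.7]
190 px 408.3 232.8 w/h 10.25 28.25 world [ 522.2 -167.7] stir [ -84.7 -105. ]
190 px 367.1 238.9 w/h 16.75 16.25 world [512.7 -98.5] stir [-84.5 -35.2]
190 px 326.5 245.1 w/h 18.0 18.25 world [503.1 -29.3] stir [-84.4  34.7]
190 px 286.2 252.2 w/h 16.5 25.25 world [491.9  39.8] stir [-85.9 104.6]
rocker pivot [492.7  40.2] [285.9 251.7] [320.3 222.1]
square [502.5 -29.1] [326.3 245.5] [319.5 206.1]
round [512.2 -98.4] [367.1 239.3] [318.8 191.4]
bar [ 521.9 -167.7] [408.3 233. ] [318.1 178.3]
far [508.55832766  42.47520325]
[0.569 0.182 0.15 ]
[ 0.529 -0.302  0.056]
[ 0.66  -0.047  0.117]
```

All four measured keys match the given layout (yaw 8°, within 1 mm). I'll close the gripper and move above the far half of the rocker.

Call:
{"api": "send_rows", "payload": {"series": [[2.3,0,0,0,0,0,-1]], "force": 20}}

```text
time_s: 0.2
ee_pos: [0.2449, -0.492, 0.2243]
eef_rot: [-3.101, -0.0, 0.462]
force: [0.5, 0.7, 0.6]
grip_width: 0.0893
```

That row had an unintended 2.3° tilt, a slip on my part. I'll undo it before travelling.

Call:
{"api": "send_rows", "payload": {"series": [[-2.3,0,0,0,0,0,-1],[-2.3,0,0,0,0,0,-1]]}}

```text
time_s: 0.4
ee_pos: [0.2449, -0.4921, 0.2242]
eef_rot: [3.142, -0.0, 0.462]
force: [0.3, 0.6, 0.1]
grip_width: 0.0734
```

Call:
{"api": "send_rows", "payload": {"series": [[0,0,2.3,0.0395,-0.03,0,-1],[0,0,4.6,0.079,-0.06,0,-1],[0,0,6.9,0.1185,-0.09,0,-1],[0,0,9.2,0.158,-0.12,0,-1],[0,0,11.5,0.1975,-0.15,0,-1],[0,0,13.8,0.237,-0.18,0,-1],[0,0,16.1,0.2765,-0.21,0,-1],[0,0,18.5,0.316,-0.24,0,-1]]}}

```text
time_s: 1.2
ee_pos: [0.4214, -0.1347, 0.2247]
eef_rot: [-3.141, 0.0, 0.137]
force: [0.2, -1.3, 0.6]
grip_width: 0.0092
```

Call:
{"api": "send_rows", "payload": {"series": [[0,0,0,0.019,-0.028,0,-1],[0,0,0,0.038,-0.056,0,-1],[0,0,0,0.057,-0.084,0.02,-1],[0,0,0,0.076,-0.112,0.04,-1],[0,0,0,0.095,-0.14,0.06,-1],[0,0,0,0.1115,-0.1645,0.08,-1],[0,0,0,0.1115,-0.1645,0.1,-1],[0,0,0,0.1115,-0.1645,0.1,-1]]}}

```text
time_s: 2.0
ee_pos: [0.5074, 0.0422, 0.122]
eef_rot: [-3.141, 0.005, 0.14]
force: [0.4, -0.4, 0.7]
grip_width: 0.0004
```

Call:
{"api": "send_rows", "payload": {"series": [[0,0,0,0,0,0,-1],[0,0,0,0,0,0,-1]]}}

```text
time_s: 2.2
ee_pos: [0.5091, 0.0411, 0.1257]
eef_rot: [3.141, -0.001, 0.138]
force: [0.3, 1.1, 0.6]
grip_width: 0.0004
```

```bash
cat > snap.py <<'E'
from station import ctrl
from h import *
import sys
t=sys.argv[1]
print({k:np.round(v,4).tolist() for k,v in ctrl.get_obs().items() if k in("time_s","ee_pos","eef_rot","force","grip_width")})
ims=[]
for n,(x0,x1,y0,y1) in(("top",(240,440,190,290)),("side",(275,375,160,245))):
    c=ctrl.camera(n);pickle.dump(dict(c),open(f"{n}_{t}.pkl","wb"))
    ims.append(cv2.resize(c["pixels"][y0:y1,x0:x1,::-1],(600,300) if n=="top" else (352,300),interpolation=cv2.INTER_CUBIC))
w=600;b=np.zeros((600,w,3),np.uint8);b[:300]=ims[0];b[300:,:352]=ims[1];cv2.imwrite(f"pics/{t}.png",b)
E
python3 snap.py a
```

```text
{'time_s': 2.2, 'ee_pos': [0.5091, 0.0411, 0.1257], 'eef_rot': [3.1414, -0.0014, 0.1381], 'force': [0.2865, 1.1126, 0.608], 'grip_width': 0.0004}
```

View pics/a.png

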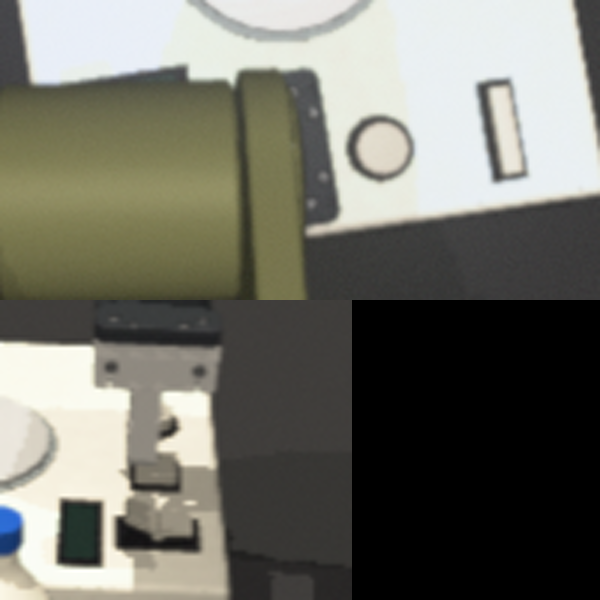

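Run:
```python
from h import *
i=[pickle.load(open(n+"_a.pkl","rb")) for n in("top","side")]
cv2.imwrite("pics/full.png",cv2.resize(np.hstack([k["pixels"][:,:,::-1] for k in i]),(800,300)))
print(atz(i[0],260,250),atz(i[0],215,240),atz(i[0],330,240), atz(i[0],200,250))
```

```text
[0.51196983 0.05939782 0.41265927] [0.51830702 0.13025243 0.24668044] [ 0.52033863 -0.00510721  0.41385666] [0.49498777 0.20150384 0.001506  ]
```

View pics/full.png

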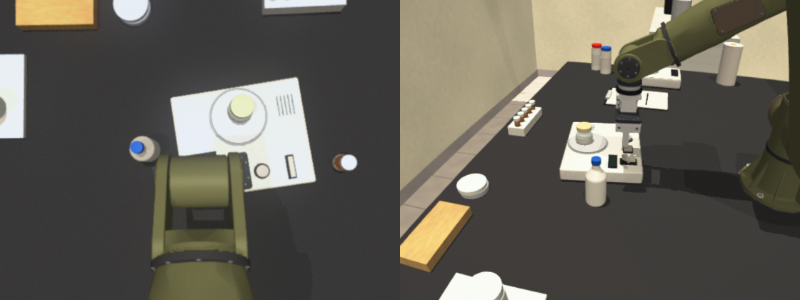

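The side view shows the closed fingertips over the rocker's raised half, with the arm and gripper clear of the bottle. Going down.

Call:
{"api": "send_rows", "payload": {"series": [[0,0,0,0,-0.001,0.012,-1],[0,0,0,0,-0.001,0.024,-1],[0,0,0,0,-0.001,0.03,-1],[0,0,0,0,-0.001,0.03,-1],[0,0,0,0,-0.001,0.03,-1]]}}

```text
time_s: 2.8
ee_pos: [0.5085, 0.0426, 0.0943]
eef_rot: [-3.142, 0.0, 0.139]
force: [-0.5, -0.3, 0.1]
grip_width: 0.0006
```

Call:
{"api": "send_rows", "payload": {"series": [[0,0,0,0,0,0.002,-1],[0,0,0,0,0,0.004,-1],[0,0,0,0,0,0.006,-1],[0,0,0,0,0,0.007,-1],[0,0,0,0,0,0.007,-1]]}}

```text
time_s: 3.3
ee_pos: [0.5086, 0.0426, 0.0874]
eef_rot: [3.142, -0.0, 0.139]
force: [1.0, 0.2, 3.2]
grip_width: 0.0001
```

Contact shows about 3 N, as expected while the rocker moves. I'll press on to the end stop.

Call:
{"api": "send_rows", "payload": {"series": [[0,0,0,0,0,0.001,-1],[0,0,0,0,0,0.002,-1],[0,0,0,0,0,0.003,-1],[0,0,0,0,0,0.004,-1],[0,0,0,0,0,0.004,-1]]}}

```text
time_s: 3.8
ee_pos: [0.5084, 0.0426, 0.0833]
eef_rot: [-3.142, 0.0, 0.139]
force: [1.2, -0.2, 3.1]
grip_width: 0.0007
```

Call:
{"api": "send_rows", "payload": {"series": [[0,0,0,0,0,0.0005,-1],[0,0,0,0,0,0.001,-1],[0,0,0,0,0,0.001,-1]]}}

```text
time_s: 4.1
ee_pos: [0.5085, 0.0426, 0.0831]
eef_rot: [3.142, -0.0, 0.139]
force: [-2.5, 0.6, 12.5]
grip_width: 0.0003
```

The end stop is at TCP 0.083 (tip at 64 mm, the level "on" height) with 12 N. Lifting straight up and looking.

Call:
{"api": "send_rows", "payload": {"series": [[0,0,0,0,0,-0.012,-1],[0,0,0,0,0,-0.036,-1],[0,0,0,-0.002,0.03,-0.046,-1],[0,0,0,-0.005,0.07,-0.046,-1],[0,0,0,-0.008,0.11,-0.046,-1],[0,0,0,-0.011,0.15,-0.046,-1],[0,0,0,-0.014,0.19,-0.046,-1],[0,0,0,-0.016,0.21,-0.046,-1]]}}

```text
time_s: 4.9
ee_pos: [0.5212, -0.1702, 0.1285]
eef_rot: [-3.141, 0.001, 0.137]
force: [-0.5, -0.6, -1.4]
grip_width: 0.0004
```

Call:
{"api": "send_rows", "payload": {"series": [[0,0,0,0,0,0,-1],[0,0,0,0,0,0,-1],[0,0,0,0,0,0,-1]]}}

```text
time_s: 5.2
ee_pos: [0.5217, -0.1664, 0.1285]
eef_rot: [-3.141, 0.0, 0.14]
force: [-0.7, -0.2, 0.2]
grip_width: 0.0006
```

```bash
python3 snap.py b
python3 - <<'E'
from h import *
c=pickle.load(open("top_b.pkl","rb"))
for x in(-15,-8,8,15,18):
    a=np.radians(8);p=np.array([591.5,-51.9])+np.array([[np.cos(a),-np.sin(a)],[np.sin(a),np.cos(a)]])@[-85+x,105]
    u,v=pix(c,np.r_[p,64]/1000);print(x,u.round(),v.round(),atz(c,u,v).round(4))
E
```

```text
{'time_s': 5.2, 'ee_pos': [0.5217, -0.1664, 0.1285], 'eef_rot': [-3.1412, 0.0004, 0.1399], 'force': [-0.6649, -0.2063, 0.1775], 'grip_width': 0.0006}
-15 287.0 260.0 [0.4783 0.0381 0.071 ]
-8 287.0 256.0 [0.4849 0.0391 0.0662]
8 285.0 247.0 [0.5006 0.0414 0.0643]
15 285.0 243.0 [0.5076 0.0423 0.0637]
18 284.0 241.0 [0.5106 0.0427 0.0646]
```

View pics/b.png

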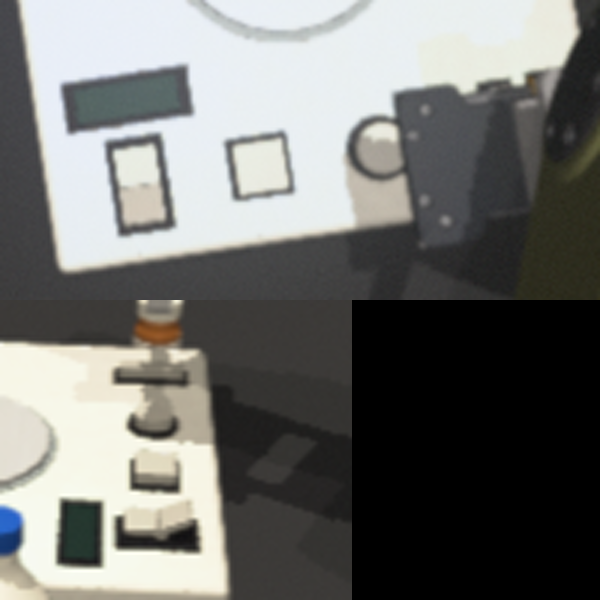

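The pictures show the rocker switched on: the far half is level at 64 mm and the near half raised. Bar key next.

Call:
{"api": "send_rows", "payload": {"series": [[0,0,0,0,0.001,0.014,-1],[0,0,0,0,0.001,0.028,-1],[0,0,0,0,0.001,0.038,-1],[0,0,0,0,0.001,0.042,-1],[0,0,0,0,0.001,0.042,-1],[0,0,0,0,0.001,0.042,-1]]}}

```text
time_s: 5.9
ee_pos: [0.5221, -0.1686, 0.0866]
eef_rot: [3.141, -0.0, 0.139]
force: [-0.7, -0.2, 0.1]
grip_width: 0.0005
```

Call:
{"api": "send_rows", "payload": {"series": [[0,0,0,0,0,0.002,-1],[0,0,0,0,0,0.004,-1],[0,0,0,0,0,0.006,-1],[0,0,0,0,0,0.007,-1],[0,0,0,0,0,0.007,-1]]}}

```text
time_s: 6.4
ee_pos: [0.522, -0.1686, 0.0794]
eef_rot: [3.141, -0.0, 0.139]
force: [0.9, -0.5, 0.6]
grip_width: 0.0007
```

Call:
{"api": "send_rows", "payload": {"series": [[0,0,0,0,0,0.001,-1],[0,0,0,0,0,0.002,-1],[0,0,0,0,0,0.003,-1],[0,0,0,0,0,0.003,-1]]}}

```text
time_s: 6.8
ee_pos: [0.522, -0.1686, 0.0771]
eef_rot: [3.141, -0.0, 0.139]
force: [-2.0, 1.5, 9.6]
grip_width: 0.0006
```

Call:
{"api": "send_rows", "payload": {"series": [[0,0,0,0,0,0.0005,-1],[0,0,0,0,0,0.001,-1],[0,0,0,0,0,0.001,-1]]}}

```text
time_s: 7.1
ee_pos: [0.5221, -0.1686, 0.0769]
eef_rot: [3.141, -0.001, 0.139]
force: [-7.2, 2.9, 20.2]
grip_width: 0.0004
```

Stop reached at tip 58 mm with 20 N. I'll lift and go aside so the bar can be checked before the round key.

Call:
{"api": "send_rows", "payload": {"series": [[0,0,0,0,0,-0.012,-1],[0,0,0,0,0,-0.036,-1],[0,0,0,0,-0.03,-0.06,-1],[0,0,0,0,-0.07,-0.07,-1],[0,0,0,0,-0.11,-0.07,-1],[0,0,0,0,-0.15,-0.07,-1],[0,0,0,0,-0.18,-0.07,-1],[0,0,0,0,-0.2,-0.07,-1]]}}

```text
time_s: 7.9
ee_pos: [0.4937, 0.0314, 0.1456]
eef_rot: [-3.141, 0.0, 0.14]
force: [0.1, 0.4, -0.2]
grip_width: 0.0008
```

Call:
{"api": "send_rows", "payload": {"series": [[0,0,0,0,0,0,-1],[0,0,0,0,0,0,-1],[0,0,0,0,0,0,-1]]}}

```text
time_s: 8.2
ee_pos: [0.4944, 0.0287, 0.1454]
eef_rot: [3.141, 0.0, 0.138]
force: [-0.4, -1.2, 0.3]
grip_width: 0.0003
```

```bash
python3 snap.py c
python3 - <<'E'
from h import *
for f in("top_c","top0","top_b"):
  c=pickle.load(open(f+".pkl","rb"))
  for y,X in(("bar",[522,-167.7]),("round",[512.5,-98.5]),("square",[502.8,-29.2])):
    u,v=pix(c,np.r_[X,60]/1000);u,v=int(round(u)),int(round(v))
    print(f,y,np.round([np.median([atz(c,a,b)[2] for a in(u-1,u,u+1) for b in range(v-4,v+5)])],4))
E
```

```text
{'time_s': 8.2, 'ee_pos': [0.4944, 0.0287, 0.1454], 'eef_rot': [3.1415, 0.0001, 0.1381], 'force': [-0.3916, -1.1966, 0.3194], 'grip_width': 0.0003}
top_c bar [0.0583]
top_c round [0.0633]
top_c square [0.4249]
top0 bar [0.0626]
top0 round [0.0627]
top0 square [0.0629]
top_b bar [0.2495]
top_b round [0.0632]
top_b square [0.0629]
```

View pics/c.png

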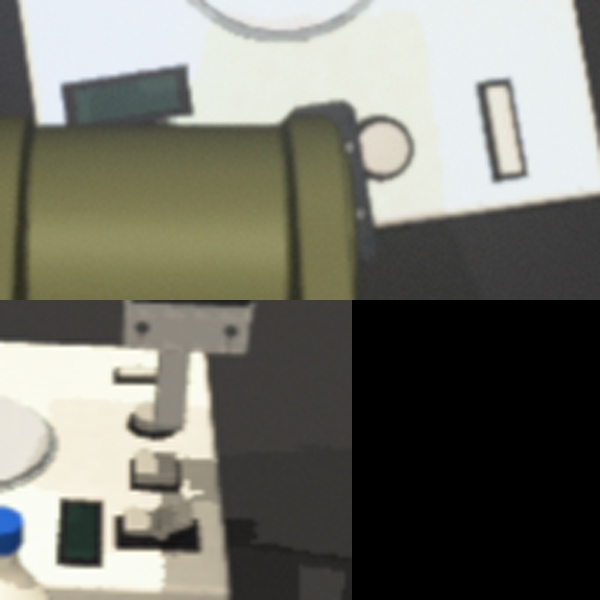

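The depth map reads the bar top at 58.3 mm (it was 62.6), so it is down and staying down. The round and square keys are up. Now to the round key.

Call:
{"api": "send_rows", "payload": {"series": [[0,0,0,0,0.04,0,-1],[0,0,0,0,0.08,0,-1],[0,0,0,0,0.115,0,-1],[0,0,0,0,0.1285,0,-1],[0,0,0,0,0.1285,0.01,-1],[0,0,0,0,0.1285,0.03,-1],[0,0,0,0,0.1285,0.046,-1],[0,0,0,0,0.1285,0.052,-1]]}}

```text
time_s: 9.1
ee_pos: [0.511, -0.0963, 0.0914]
eef_rot: [-3.14, 0.003, 0.14]
force: [0.6, -0.0, 0.3]
grip_width: 0.0003
```

Call:
{"api": "send_rows", "payload": {"series": [[0,0,0,0,0,0,-1],[0,0,0,0,0,0,-1]]}}

```text
time_s: 9.3
ee_pos: [0.5122, -0.0973, 0.0939]
eef_rot: [3.141, -0.001, 0.139]
force: [-0.2, -0.5, 0.6]
grip_width: 0.0003
```

Call:
{"api": "send_rows", "payload": {"series": [[0,0,0,0,0.001,0.008,-1],[0,0,0,0,0.001,0.011,-1],[0,0,0,0,0.001,0.013,-1],[0,0,0,0,0.001,0.015,-1],[0,0,0,0,0.001,0.016,-1],[0,0,0,0,0.001,0.017,-1],[0,0,0,0,0.001,0.0175,-1],[0,0,0,0,0.001,0.0175,-1]]}}

```text
time_s: 10.1
ee_pos: [0.5123, -0.0987, 0.0771]
eef_rot: [3.141, -0.0, 0.139]
force: [-6.9, 1.7, 16.8]
grip_width: 0.0004
```

Fully down (tip 58 mm, 17 N against a 5 N spring). Holding.

Call:
{"api": "send_rows", "payload": {"series": [[0,0,0,0,0,0,-1],[0,0,0,0,0,0,-1],[0,0,0,0,0,0,-1],[0,0,0,0,0,0,-1],[0,0,0,0,0,0,-1],[0,0,0,0,0,0,-1],[0,0,0,0,0,0,-1],[0,0,0,0,0,0,-1]]}}

```text
time_s: 10.9
ee_pos: [0.5123, -0.0987, 0.0771]
eef_rot: [3.141, -0.001, 0.139]
force: [-7.1, 2.2, 16.4]
grip_width: 0.0004
```

Call:
{"api": "send_rows", "payload": {"series": [[0,0,0,0,0,0,-1],[0,0,0,0,0,0,-1],[0,0,0,0,0,0,-1],[0,0,0,0,0,0,-1],[0,0,0,0,0,0,-1],[0,0,0,0,0,0,-1],[0,0,0,0,0,0,-1],[0,0,0,0,0,0,-1]]}}

```text
time_s: 11.7
ee_pos: [0.5123, -0.0987, 0.077]
eef_rot: [3.141, -0.0, 0.139]
force: [-6.8, 2.2, 16.4]
grip_width: 0.0005
```

Call:
{"api": "send_rows", "payload": {"series": [[0,0,0,0,0,0,-1],[0,0,0,0,0,0,-1],[0,0,0,0,0,0,-1],[0,0,0,0,0,0,-1],[0,0,0,0,0,0,-1],[0,0,0,0,0,0,-1]]}}

```text
time_s: 12.3
ee_pos: [0.5122, -0.0988, 0.0771]
eef_rot: [3.141, -0.0, 0.139]
force: [-6.6, 1.4, 15.8]
grip_width: 0.0004
```

Call:
{"api": "send_rows", "payload": {"series": [[0,0,0,0,0,-0.012,-1],[0,0,0,0,0,-0.036,-1],[0,0,0,0,0,-0.07,-1],[0,0,0,-0.03,0,-0.1,-1],[0,0,0,-0.07,0,-0.12,-1],[0,0,0,-0.11,0,-0.12,-1],[0,0,0,-0.14,0,-0.12,-1],[0,0,0,-0.14,0,-0.12,-1]]}}

```text
time_s: 13.1
ee_pos: [0.3714, -0.1184, 0.1964]
eef_rot: [3.141, -0.001, 0.138]
force: [0.5, 0.9, -0.9]
grip_width: 0.0004
```

Call:
{"api": "send_rows", "payload": {"series": [[0,0,0,0,0,0,-1],[0,0,0,0,0,0,-1],[0,0,0,0,0,0,-1]]}}

```text
time_s: 13.4
ee_pos: [0.3741, -0.118, 0.1958]
eef_rot: [-3.141, 0.0, 0.139]
force: [-0.4, -0.2, -0.5]
grip_width: 0.0007
```

```bash
python3 snap.py d
python3 - <<'E'
from h import *
c=pickle.load(open("top_d.pkl","rb"))
for y,X in(("bar",[522,-167.7]),("round",[512.5,-98.5]),("square",[502.8,-29.2]),("rocker far",[507,42]),("rocker near",[478,38])):
    u,v=pix(c,np.r_[X,62]/1000);u,v=int(round(u)),int(round(v))
    print(y,np.round(np.median([atz(c,a,b)[2] for a in(u-1,u,u+1) for b in range(v-1,v+2)]),4))
c0=pickle.load(open("top0.pkl","rb"))
for u,v in[(192,206),(488,228),(338,148)]:print(atz(c,u,v).round(3),atz(c0,u,v).round(3))
cv2.imwrite("pics/fulld.png",np.hstack([cv2.resize(pickle.load(open(n+"_d.pkl","rb"))["pixels"][:,:,::-1],(400,300)) for n in("top","side")]))
E
```

```text
{'time_s': 13.4, 'ee_pos': [0.3741, -0.118, 0.1958], 'eef_rot': [-3.1413, 0.0004, 0.1395], 'force': [-0.4017, -0.1883, -0.4741], 'grip_width': 0.0007}
bar 0.0583
round 0.0624
square 0.0634
rocker far 0.064
rocker near 0.0708
[0.569 0.183 0.149] [0.569 0.182 0.15 ]
[ 0.529 -0.301  0.057] [ 0.529 -0.302  0.056]
[ 0.66  -0.047  0.117] [ 0.66  -0.047  0.117]
```

View pics/d.png

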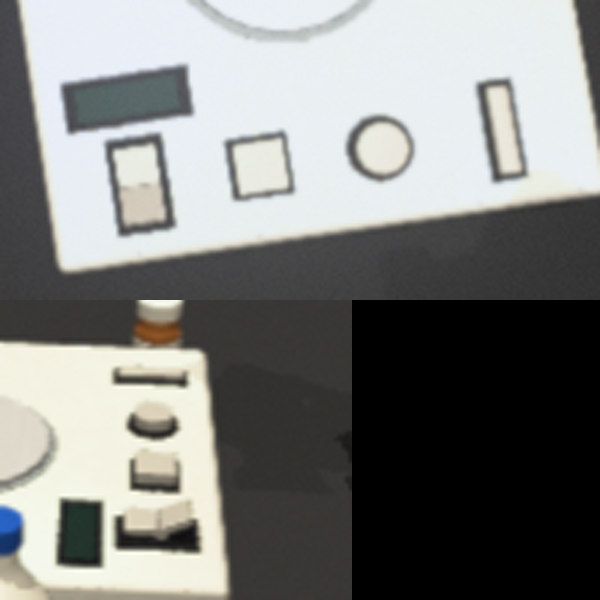

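View pics/fulld.png

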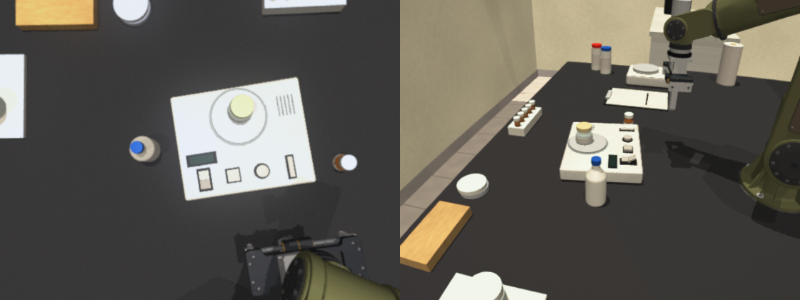

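The pictures show the rocker on, the bar flat, the round and square keys up, and the jar and bottles in place, with the arm clear. Handing in.

```bash
python3 -c "
from station import ctrl
print(ctrl.hand_in())"
```

```text
the job is handed in; nothing more can be done
None
```

The stirrer is started and the job is handed in at about 13.5 s; the hand-in reports no verdict. With the gripper shut, I pressed the keys in the order asked:

| Step | Key | How far it was pressed | Last depth reading |
|---|---|---|---|
| 1 | Rocker, far half | to its stop, about 12 N | far half level at 64 mm, near half raised |
| 2 | Bar | to its stop, about 20 N | 58.3 mm, staying down |
| 3 | Round | to its stop at about 17 N, held about 2.3 s, then released | 62.4 mm, back up |
| – | Square | not touched | 63.4 mm, up |

- **Other objects:** the jar, wash bottle and vial are within 1 mm of where they started. The arm ended clear of everything.
- **Slip:** my first row tilted the tool 2.3° by mistake, in free air. I undid it before moving on, and it had no effect on the job.
- **Checks:** none failed or disagreed. The bar's force read only 0.6 N part-way down, against the stated 3 N of friction, but the end stop and the depth map both confirmed full travel.

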